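# Pack the rig rails into the bail-arm tote and stack the tray on top

## Robot

A 7-joint arm with a two-finger parallel gripper is mounted at the origin on the work surface. World frame = base frame: x ahead of the robot, y to its left, z up, the work surface at z = 0. Lengths are in m, angles in degrees, forces in N, time in s.
With the tool pointing down it reaches from about 0.425 to 0.925 m from the base axis. Payload 6.8 kg.
Tool frame: the origin (TCP) lies at the very end of the fingers, on their centre line; the grasp point (between the pads) lies 19 mm behind it (bot.grasp_offset is the z of the grasp point in the tool frame, in m); z points along the fingers, y is the line along which they close (so a half turn about z gives the same grasp; the last joint's range is limited). The gripper opens to 88 mm and grips with 3 to 60 N. Pads are 20 mm wide; open, the fingers measure 115 mm over their backs; the gripper's body (75 mm by 178 mm) begins 61 mm behind the grasp point.
Start: joints at [-83.314, 27.33, 1.283, 89.118, -0.659, 63.558, -4.761], TCP at [0.15, 0.658, 0.223] pointing down, gripper open.
Joint ranges: [-169.35, 169.35], [-19.33, 120.38], [-80.79, 83.38], [13.8, 139.57], [-78.32, 258.32], [9.67, 109.79], [-169.56, 169.56]. Speed limits (degrees/s): [136.94, 136.94, 180, 180, 180, 180, 180].

## Interface

Orientations are given as a 3x3 rotation matrix whose columns are the frame's x, y, z axes.
In Python, from station import monitor, eyes, ticket, bot gives the robot as it stands. The module is installed in compiled form; this text tells all that it offers.
- The arm moves only by the shell command python3 -m handwheel 'ROWS'. ROWS is JSON, one flat list of numbers, 7 for each row, row after row: the opening, from 0 (shut) to 1 (fully open), then the shift along the world's x, y, z normalised to -1 to 1, where 1 is 0.1 m, then the turn, a rotation vector about the world's x, y, z normalised to -1 to 1, where 1 is 120 degrees. In form: [fingers, x, y, z, ax, ay, az, fingers, x, y, z, ax, ay, az, ...]. A call has 1 to 8 rows; each row is the pose to reach, as a shift and turn from the pose commanded when the call began; what a row does not reach only later rows make up. A row lasts 1/12 s, in which the tool goes at most 41.7 mm and 7.16 degrees, less where a joint would pass 70% of its speed; a pose out of reach is approached as far as the arm can. A call with a number of a shift or a turn outside -1 to 1 is refused whole. A call with a gripper value outside its range is refused whole. The fingers move at their own pace and stop on an object; the grip force is fixed at half the most. Time passes only in rows, so rows that repeat a pose let the fingers close. It gives the time, the measured TCP pose, the force, the opening and the grip force at its end, in the units of the state.
- monitor.state(): the state, without advancing time (a new reading comes with each control period).
- eyes.get_image(name): name is "scene" or "top"; returns a dict with "img" (480x640x3 uint8, red, green, blue), "fx", "fy", "cx", "cy" (pixels), "k1" (the pictures are not rectified: a ray, as slopes to the right and down, at radius r is drawn at 1 + k1 r^2 times it, then the intrinsics apply), "world_from_camera" (4x4, takes a point from camera to world coordinates). Camera axes: x right, y down, z forward; pixel columns grow to the right and rows downward; lengths in m; the calibration is good to about 2 mm. A picture is of the moment at which its call begins. There is no depth.
- ticket.job_done(): hands the job in; it is judged then, once.
The state is a dict: "time": time; "joint_pos": joint angles; "dq": joint speeds; "tau": joint torques, N m; "eef_pos": TCP position; "tcp_rot": TCP orientation; "ft_force": force on the tool from outside, world axes, zero at the start; "moment": the same for the moment, N m; "opening": opening from 0.0 (shut) to 1.0 (fully open); "grip_force": force on a finger pad.
Only numpy, scipy, OpenCV 4.12 (cv2) and the standard library are available. Lean on these libraries where they do the work, as an engineer would, in place of code of your own. Each camera call takes 0.05 s, during which the arm holds its last target. There are 200 camera calls.

## Task

Pack the loose rails away for carrying off: first swing the toggle clamp onto the tote's foot so that the tote is held, swing both wire bails out and, with both lying out, lay every rail that is there inside the tote. Then swing both bails in over the tote, set the black tray on the bails squarely over the tote and let go of it, and last of all swing the clamp fully back off the tote. Leave the tote in its place on the dock, do not tip it, and do not disturb the jar, the mug, the screwdriver and the steel weight.

Things in the scene. Friction and masses are not known exactly. Their poses are not given: they have to be found in the camera images.
- dock: Fixed aluminium plate 190 x 310 mm, 5 mm thick, on the table. Origin on the table under the place of the tote's centre; z up. The toggle clamp stands on its -y side (robot's right): two steel cheeks 58 mm high, 40 mm over their outsides (x), 44 mm long (y), centred at y = -170 mm; hinge axis between them along x at y = -170, z = 45 mm.
- clamp (a joint): Toggle clamp, one rigid moving part on the dock's hinge. 0 = clamped: black handle (16 mm thick, reaching 105 mm from the axis) upright, 45 mm arm level with its foot on the tote's tongue (reads -0.05 to 0.1). Grows as the handle swings away from the tote (dock's -y) to 1.4 = fully back. Over-centre: past its balance (about 0.7) its weight takes it to the nearer end; about 2 N at the handle.
- clamp_grip (a point): Point on the axis of the clamp handle 80 mm from the hinge axis, where to pinch it (from above, fingers on its two dock-x sides; it may turn between the pads as it swings). Its frame's z points out along the handle, its x is the dock's x.
- tote: Grey open tote, loose, on the dock plate (underside 5 mm above the table): 170 (x) x 190 (y) x 50 mm high, walls and floor 6 mm, axes like the dock's to a few degrees. A tongue 60 mm wide, 8 mm thick sticks out 45 mm at the foot of its -y wall, for the clamp. Origin at the centre of its underside. About 0.6 kg.
- bail_near (a joint): Near wire bail (tote's -x end): a U of 8 mm wire hinged at x = -80, z = 54 mm in the tote's frame; legs 45 mm over the side walls, cross-bar 184 mm along the tote's y. 0 = lying in: level over the opening, bar at x = -35 mm. Grows swinging up (1.57) and over to 3.3 = lying out, bar 40 mm outside the end wall, a little below the hinge. Free: falls to the nearer side; starts in or out.
- bail_far (a joint): Far wire bail (at the tote's +x end), the mirror image: hinged at x = +80 mm, z = 54 mm in the tote's frame; 0 = lying in with its bar at x = +35 mm; 3.3 = lying out past the far end wall. Falls in or out by itself; may start in or out.
- bail_near_bar (a point): Middle of the near bail's cross-bar (bar 8 mm thick, along the tote's y).
- bail_far_bar (a point): Middle of the far bail's cross-bar (bar 8 mm thick, along the tote's y).
- tray: Black open tray, loose, on the table at the left: 170 (x) x 190 (y) mm, walls 45 mm high and 5 mm thick, with an upright steel carrying panel across its middle, 12 mm thick (x), 100 mm wide (y), its top 95 mm above the underside. Origin at the centre of its underside. About 0.35 kg. On both bails lying in, its underside is about 58 mm above the tote's underside.
- rail1: Aluminium slotted rail, 25 x 25 x 120 mm, lying on the table to the robot's right; the long axis is its x. Origin at its centre. About 0.16 kg. May be absent (None).
- rail2: Aluminium slotted rail, 25 x 25 x 120 mm, lying on the table to the robot's right; the long axis is its x. Origin at its centre. About 0.16 kg. May be absent (None).
- rail3: Aluminium slotted rail, 25 x 25 x 120 mm, lying on the table to the robot's right; the long axis is its x. Origin at its centre. About 0.16 kg. May be absent (None).
- jar: Small jar with a white lid, 52 mm across, 75 mm high; origin under its centre. Leave alone.
- mug: White mug, 76 mm across, 90 mm high; origin under its centre. Leave alone.
- driver: Screwdriver lying on the table. Leave alone.
- weight: Steel cylinder weight, 56 mm across, 45 mm high; origin under its centre. Leave alone.
Things that resemble listed ones, but are neither listed nor needed, are in the scene too. What is shaped like the rail2 but green or yellow is not meant.

How it is judged (in metres and radians):
On the way, in this order (a step that is already met when the one before it is completed fails the run):
1. the clamp is swung over centre onto the tote's tongue (value of joint clamp below 0.12 rad and contact force between clamp and tote above 0.4 N), for 0.2 s.
2. every rail present lies in the tote, both bails lie out, clamp closed (x of rail1 in the frame of tote between -0.085 and 0.085 m and y of rail1 in the frame of tote between -0.095 and 0.095 m and z of each of rail1, rail2, rail3 in the frame of tote below 0.04 m and x of rail2 in the frame of tote between -0.085 and 0.085 m and y of rail2 in the frame of tote between -0.095 and 0.095 m and x of rail3 in the frame of tote between -0.085 and 0.085 m and y of rail3 in the frame of tote between -0.095 and 0.095 m and value of joint each of bail_near, bail_far above 2.9 rad and value of joint clamp below 0.12 rad), for 0.2 s.
3. both bails are swung in over the tote, clamp closed (value of joint each of bail_near, bail_far below 0.15 rad and value of joint clamp below 0.12 rad), for 0.2 s.
4. the tray sits squarely on the bails, let go, clamp closed (all of step 3 and x of tray in the frame of tote between -0.015 and 0.015 m and y of tray in the frame of tote between -0.015 and 0.015 m and z of tray in the frame of tote between 0.052 and 0.064 m and angle between the x axis of tray and the x axis of tote, either way round below 0.12 rad and angle between tray's own z axis and vertical below 0.06 rad and contact force between the fingers and tray below 0.1 N and linear speed of tray below 0.02 m/s), for 0.3 s.
5. the clamp is swung fully back (value of joint clamp above 1.15 rad and x of tray in the frame of tote between -0.015 and 0.015 m and y of tray in the frame of tote between -0.015 and 0.015 m and z of tray in the frame of tote between 0.052 and 0.064 m and angle between the x axis of tray and the x axis of tote, either way round below 0.12 rad and angle between tray's own z axis and vertical below 0.06 rad), for 0.2 s.
At the end, for the whole second after the job is handed in: Every rail present lies in the tote; both bails lie in (< 0.15 rad); the tray rests level on them, within 15 mm and 0.12 rad of square over the tote; clamp fully back (> 1.15 rad); tote level, within 25 mm of its place on the dock; all at rest and released (all of step 5 and x of rail1 in the frame of tote between -0.085 and 0.085 m and y of rail1 in the frame of tote between -0.095 and 0.095 m and z of each of rail1, rail2, rail3 in the frame of tote below 0.04 m and x of rail2 in the frame of tote between -0.085 and 0.085 m and y of rail2 in the frame of tote between -0.095 and 0.095 m and x of rail3 in the frame of tote between -0.085 and 0.085 m and y of rail3 in the frame of tote between -0.095 and 0.095 m and value of joint each of bail_near, bail_far below 0.15 rad and contact force between the fingers and tray below 0.1 N and linear speed of each of tray, tote below 0.02 m/s and x of tote in the frame of dock between -0.025 and 0.025 m and y of tote in the frame of dock between -0.025 and 0.025 m and angle between tote's own z axis and vertical below 0.05 rad); the robot touches nothing.
It fails at once if the jar was moved more than 4 cm or tipped over (distance of jar from where it was at the start of the episode above 0.04 m or angle between jar's own z axis and vertical above 0.6 rad).
It fails at once if the mug was moved more than 4 cm or tipped over (distance of mug from where it was at the start of the episode above 0.04 m or angle between mug's own z axis and vertical above 0.6 rad).
It fails at once if the screwdriver was moved more than 4 cm (distance of driver from where it was at the start of the episode above 0.04 m).
It fails at once if the steel weight was moved more than 4 cm or tipped over (distance of weight from where it was at the start of the episode above 0.04 m or angle between weight's own z axis and vertical above 0.6 rad).
It fails at once if the tote was tipped by more than 0.35 rad (angle between tote's own z axis and vertical above 0.35 rad).
Of rail1, rail2, rail3 only 2 to 3 are there at a start; the rules pass over those that are not, and their reading is None.
At some moment in a run one of rail1, rail2, rail3 may be knocked a few centimetres aside while the robot is not near it.
Once in a run the grip may slacken for a moment while it holds something.
It also fails if it takes over 210 s, if anything falls off the work surface, if the arm or the gripper's body presses on something with over 40 N, if the wrist force passes 120 N, or if a joint passes its speed limit or range.

## Working session

There is one attempt and no reset: what is moved stays moved. The work goes in short steps, Python scripts to look and compute and a shell command to move; the robot and the scene stay as the last step left them, time stands still between calls to the robot, and variables do not carry over. Pictures are saved under pics/ and viewed, at most 16 in all, crops included, and the job is handed in when it is done.

```bash
mkdir -p pics
cat > h.py <<'E'
import numpy as np, cv2
from station import monitor, eyes, ticket, bot
def get(n,save=None):
    d=eyes.get_image(n)
    if save: cv2.imwrite('pics/'+save,d['img'][:,:,::-1])
    return d
def ray(d,u,v):
    K=np.array([[d['fx'],0,d['cx']],[0,d['fy'],d['cy']],[0,0,1.]])
    p=cv2.undistortPoints(np.array([[[u,v]]],float),K,np.array([d['k1'],0,0,0.]))[0,0]
    # one-sided model x_d = x(1+k1 r^2) matches OpenCV
    T=np.array(d['world_from_camera']);return T[:3,3],T[:3,:3]@np.array([p[0],p[1],1])
def onz(d,u,v,z):
    o,r=ray(d,u,v);return (o+r*(z-o[2])/r[2])
def proj(d,P):
    T=np.linalg.inv(np.array(d['world_from_camera']));p=T[:3,:3]@np.array(P,float)+T[:3,3]
    x,y=p[:2]/p[2];s=1+d['k1']*(x*x+y*y);return np.array([d['fx']*x*s+d['cx'],d['fy']*y*s+d['cy']])
E
python3 - <<'E'
from h import *
for n in('scene','top'):
    d=get(n,n+'0.png');print(n,d['fx'],d['cx'],d['cy'],d['k1'],np.round(d['world_from_camera'],3).tolist())
s=monitor.state();print(s['time'],s['eef_pos'],np.round(s['tcp_rot'],3).tolist(),s['opening'])
E
```

```text
scene 446.1871168955321 322.34838832559234 233.13246703172376 -0.02462603519611817 [[-0.788, 0.324, -0.523, 1.109], [0.615, 0.422, -0.666, 0.706], [0.005, -0.847, -0.532, 0.757], [0.0, 0.0, 0.0, 1.0]]
top 508.2219759899501 316.0877661803564 232.19126676141929 -0.13494817297054612 [[-0.001, -0.998, 0.062, 0.413], [-1.0, 0.001, 0.006, -0.12], [-0.006, -0.062, -0.998, 1.357], [0.0, 0.0, 0.0, 1.0]]
0.1 [0.15035193 0.65747922 0.22178777] [[-0.975, 0.223, -0.0], [0.223, 0.975, -0.002], [-0.0, -0.002, -1.0]] 0.9989698051956359
```

View pics/scene0.png

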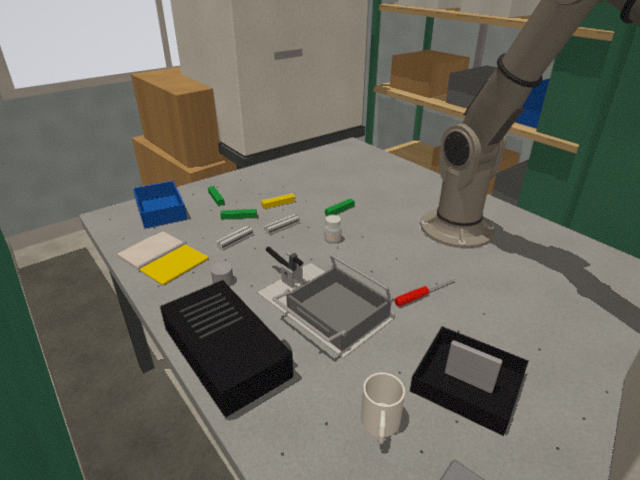

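View pics/top0.png

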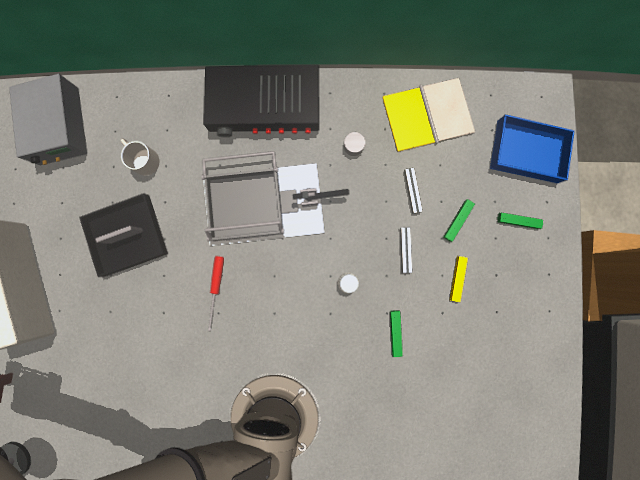

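The two views show two white/silver slotted rails, at top (413,190) and (406,250). The look-alikes are green at (459,220), (520,221) and (397,333), and yellow at (459,279), so I reject those. The tote is at (243,197), the clamp handle lies back at (335,192), and the tray is at (124,235). There's also a big black instrument at (262,98). One close crop will check the tote, bails and rails.

Run:
```python
from h import *
d=get('top');im=d['img'][:,:,::-1]
c=cv2.resize(im[135:275,190:430],None,fx=3.3,fy=3.3,interpolation=cv2.INTER_CUBIC);cv2.imwrite('pics/c1.png',c)
def rect(m,z,lo):
    cs,_=cv2.findContours(m.astype(np.uint8),0,2)
    for k in cs:
        if cv2.contourArea(k)<lo: continue
        r=cv2.minAreaRect(k);b=cv2.boxPoints(r);w=np.array([onz(d,*p,z)[:2] for p in b])
        e=np.linalg.norm(np.roll(w,-1,0)-w,axis=1);i=e.argmax();v=np.roll(w,-1,0)[i]-w[i]
        print(np.round(r[0]),'c',np.round(w.mean(0),4),'sides',np.round(e[:2],3),'ang',round(np.degrees(np.arctan2(v[1],v[0]))%180,1))
g=d['img'].astype(int);mn=g.min(2);sat=g.max(2)-mn
box=np.zeros(mn.shape,bool);box[160:290,395:430]=1
print('rails');rect((cv2.morphologyEx(((mn>185)&(sat<30)&box).astype(np.uint8),3,np.ones((7,7)))>0),.025,150)
box[:]=0;box[185:285,70:175]=1
print('tray');rect((cv2.morphologyEx(((mn<60)&box).astype(np.uint8),3,np.ones((9,9)))>0),.045,800)
print('panel');rect((mn>95)&box&(np.indices(mn.shape)[1]>92)&(np.indices(mn.shape)[1]<148)&(np.indices(mn.shape)[0]>222)&(np.indices(mn.shape)[0]<248),.095,60)
box[:]=0;box[150:250,270:335]=1
print('plate');rect((mn>200)&box,.005,100)
```

```text
rails
[406. 250.] c [ 0.4495 -0.3492] sides [0.023 0.119] ang 1.7
[413. 190.] c [ 0.6073 -0.3706] sides [0.024 0.118] ang 9.9
tray
[123. 235.] c [0.4865 0.4006] sides [0.203 0.175] ang 107.4
panel
[113. 234.] c [0.4881 0.4065] sides [0.099 0.013] ang 109.4
plate
[302. 220.] c [ 0.5284 -0.0756] sides [0.107 0.077] ang 96.3
[298. 179.] c [ 0.6388 -0.0641] sides [0.106 0.079] ang 95.6
```

View pics/c1.png

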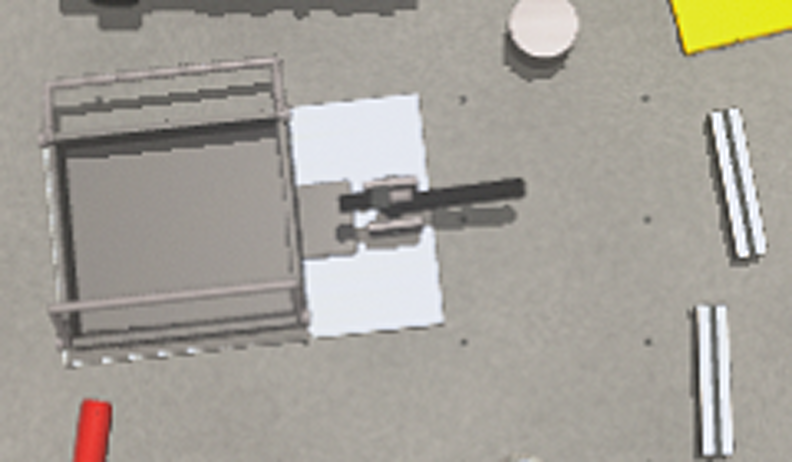

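The crop shows the far bail lying out (bar at crop y≈62–85), the near bail lying in (bar at ≈285–310), and the clamp fully back with its tip at (523,188). Both rails are white and slotted. Next I'll fit the tote and dock poses from these features.

```bash
cat >> h.py <<'E'
from scipy.optimize import least_squares
def fit2(d,pts,x0):
    "pts: (local xyz,(u,v)); pose x,y,yaw"
    def f(p):
        c,s=np.cos(p[2]),np.sin(p[2]);o=[]
        for L,uv in pts:
            w=onz(d,*uv,L[2]);o+=[p[0]+c*L[0]-s*L[1]-w[0],p[1]+s*L[0]+c*L[1]-w[1]]
        return o
    r=least_squares(f,x0);return r.x,r.fun.reshape(-1,2)
E
python3 - <<'E'
from h import *
d=get('top')
C=lambda x,y:(190+x/3.3,135+y/3.3)
p,r=fit2(d,[((.1244,.092,.052),C(50,84)),((.1244,-.092,.052),C(280,62)),((-.035,.092,.059),C(54,310)),((-.035,-.092,.059),C(297,285))],[.57,.05,.1])
print('tote',np.round(p[:2],4),np.degrees(p[2]),np.round(r*1e3,1).tolist())
for n,q in(('a',(417,95)),('b',(443,325))):print(n,np.round(onz(d,*C(*q),.005),4))
w=[onz(d,*C(*q),z)for q,z in(((523,188),.062),((393,208),.058))];print('tip,cheeks',np.round(w,4))
c,s=np.cos(p[2]),np.sin(p[2])
for n,L in(('hinge',(0,-.17)),('grip',(0,-.2488)),('tip',(0,-.2735)),('plate-y mid',(0,-.195)),('grip0',(0,-.17))):
    print(n,np.round([p[0]+c*L[0]-s*L[1],p[1]+s*L[0]+c*L[1]],4))
for nm,(u,v) in dict(jar=(348,284),weight=(354,143),mug=(135,155)).items(): print(nm,np.round(onz(d,u,v,{'jar':.075,'weight':.045,'mug':.09}[nm]),3))
print('driver',np.round(onz(d,218,257,.02),3),np.round(onz(d,211,328,.0),3))
E
```

```text
tote [0.5565 0.0777] 4.611282533925157 [[-9.4, 0.7], [-10.9, 0.7], [12.3, -4.3], [7.9, 2.9]]
a [ 0.6812 -0.1128  0.005 ]
b [ 0.493  -0.1336  0.005 ]
tip,cheeks [[ 0.5964 -0.1956  0.062 ]
 [ 0.5814 -0.0943  0.058 ]]
hinge [ 0.5702 -0.0917]
grip [ 0.5765 -0.1703]
tip [ 0.5785 -0.1949]
plate-y mid [ 0.5722 -0.1166]
grip0 [ 0.5702 -0.0917]
jar [ 0.361 -0.193  0.075]
weight [ 0.729 -0.212  0.045]
mug [0.692 0.355 0.09 ]
driver [0.43  0.148 0.02 ] [0.24 0.17 0.  ]
```

Run:
```python
from h import *
d=get('scene');im=d['img'][:,:,::-1]
cv2.imwrite('pics/c2.png',cv2.resize(im[235:365,250:410],None,fx=4.5,fy=4.5,interpolation=cv2.INTER_CUBIC))
```

```text
(no output)
```

View pics/c2.png

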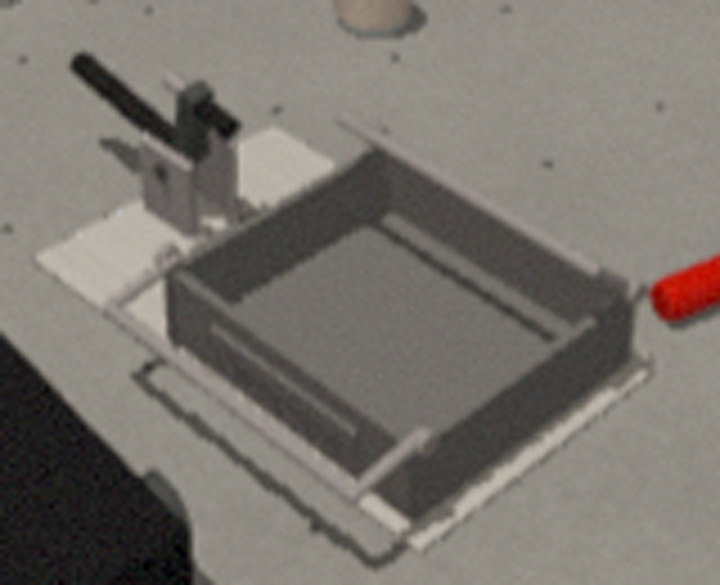

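The near bail's bar, crop (340,120)–(610,272), seems to sit above the rim rather than over the opening. I'll triangulate it from both views.

```bash
cat >> h.py <<'E'
def tri(a,b):
    (o1,r1),(o2,r2)=a,b
    A=np.stack([r1,-r2],1);t=np.linalg.lstsq(A,o2-o1,rcond=None)[0]
    p,q=o1+t[0]*r1,o2+t[1]*r2;return (p+q)/2,np.linalg.norm(p-q)
E
python3 - <<'E'
from h import *
t=get('top');s=get('scene')
C=lambda x,y:(190+x/3.3,135+y/3.3);S=lambda x,y:(250+x/4.5,235+y/4.5)
for n,a,b in(('near -y',(297,285),(340,121)),('near +y',(54,310),(612,276)),('far -y',(281,63),(108,303)),('far +y',(49,84),(358,494)),
 ('far hinge -y',(289,116),(165,250)),('far hinge +y',(42,142),(425,440)),('tip',(523,188),(80,62))):
    p,g=tri(ray(t,*C(*a)),ray(s,*S(*b)));print(n,np.round(p,4),round(g,4))
E
```

```text
near -y [ 0.5215 -0.0232  0.081 ] 0.0058
near +y [0.499  0.1673 0.0814] 0.004
far -y [ 0.6975 -0.0048  0.0503] 0.002
far +y [0.6802 0.1819 0.0512] 0.0066
far hinge -y [ 0.6541 -0.0127  0.0594] 0.0
far hinge +y [0.6348 0.1825 0.0591] 0.0004
tip [ 0.5955 -0.1949  0.0604] 0.0026
```

The near bar is at z≈0.081, which is still part-way up and probably falling. The far bail is out. The tote is at ≈(0.565, 0.076), yaw 6°, and the clamp hinge at (0.582, −0.093). I'll move to above the clamp handle grip at ≈(0.591, −0.172).

```bash
python3 -m handwheel '[1,0.5,-0.9,0.3,0,0,-0.066, 1,0.5,-0.9,0.3,0,0,-0.066, 1,0.5,-0.9,0.3,0,0,-0.066, 1,0.5,-0.9,0.3,0,0,-0.066]'
for i in 1 2 3 4 5 6 7; do python3 -m handwheel '[1,0.5,-0.92,0,0,0,-0.066, 1,0.5,-0.92,0,0,0,-0.066, 1,0.5,-0.92,0,0,0,-0.066, 1,0.5,-0.92,0,0,0,-0.066]' | tail -c 300; done
python3 -m handwheel '[1,0.41,-0.96,0,0,0,-0.066, 1,0.41,-0.96,0,0,0,-0.066, 1,0.41,-0.96,0,0,0,-0.066, 1,0.41,-0.96,0,0,0,-0.066, 1,0.41,-0.96,0,0,0,-0.066]'
python3 - <<'E'
from h import *
s=monitor.state();print(s['time'],s['eef_pos'],np.round(s['tcp_rot'],3).tolist(),s['joint_pos'])
t=get('top','t2.png');s=get('scene')
a=t['img'][135:275,190:430,::-1];b=s['img'][235:365,250:410,::-1]
cv2.imwrite('pics/c3.png',np.hstack([cv2.resize(a,(514,300)),cv2.resize(b,(286,300))]))
E
```

```text
time: 0.68
eef_pos: [0.2053, 0.5644, 0.2547]
tcp_rot: [[-0.932, 0.362, 0.003], [0.362, 0.932, 0.001], [-0.002, 0.002, -1.0]]
ft_force: [1.0, 0.2, 0.4]
opening: 0.998
grip_force: 0.0
time: 1.02
eef_pos: [0.2538, 0.4718, 0.2528]
tcp_rot: [[-0.874, 0.486, 0.001], [0.486, 0.874, -0.001], [-0.002, -0.001, -1.0]]
ft_force: [1.0, -0.6, 0.2]
opening: 1.003
grip_force: 0.0
time: 1.35
eef_pos: [0.3029, 0.3807, 0.2528]
tcp_rot: [[-0.799, 0.601, 0.001], [0.601, 0.799, -0.001], [-0.001, -0.0, -1.0]]
ft_force: [0.2, 0.9, 0.9]
opening: 0.998
grip_force: 0.0
time: 1.68
eef_pos: [0.3524, 0.2895, 0.2529]
tcp_rot: [[-0.709, 0.705, 0.001], [0.705, 0.709, -0.0], [-0.001, 0.0, -1.0]]
ft_force: [0.7, -0.3, -0.3]
opening: 1.005
grip_force: 0.0
time: 2.02
eef_pos: [0.4024, 0.1981, 0.253]
tcp_rot: [[-0.605, 0.796, 0.001], [0.796, 0.605, -0.0], [-0.001, 0.001, -1.0]]
ft_force: [-0.2, 0.3, 0.4]
opening: 0.998
grip_force: 0.0
time: 2.35
eef_pos: [0.4526, 0.1065, 0.2531]
tcp_rot: [[-0.491, 0.871, 0.002], [0.871, 0.491, -0.001], [-0.001, 0.001, -1.0]]
ft_force: [0.8, -0.3, 0.0]
opening: 1.004
grip_force: 0.0
time: 2.68
eef_pos: [0.5027, 0.0147, 0.2529]
tcp_rot: [[-0.367, 0.93, 0.002], [0.93, 0.367, -0.002], [-0.002, 0.001, -1.0]]
ft_force: [0.8, 0.6, 1.0]
opening: 0.994
grip_force: 0.0
time: 3.02
eef_pos: [0.5526, -0.077, 0.2525]
tcp_rot: [[-0.236, 0.972, 0.001], [0.972, 0.236, -0.002], [-0.002, 0.001, -1.0]]
ft_force: [0.7, 0.5, -0.2]
opening: 0.998
grip_force: 0.0
time: 3.43
eef_pos: [0.5923, -0.1692, 0.2518]
tcp_rot: [[-0.103, 0.995, -0.001], [0.995, 0.103, 0.001], [0.001, -0.001, -1.0]]
ft_force: [-0.1, 1.0, 0.5]
opening: 1.001
grip_force: 0.0
3.4333 [ 0.59231037 -0.16916082  0.25175001] [[-0.103, 0.995, -0.001], [0.995, 0.103, 0.001], [0.001, -0.001, -1.0]] [-19.54512758  24.01830356  40.38355124  97.67554073 -17.01304543
  64.66868635  31.71678698]
```

View pics/c3.png

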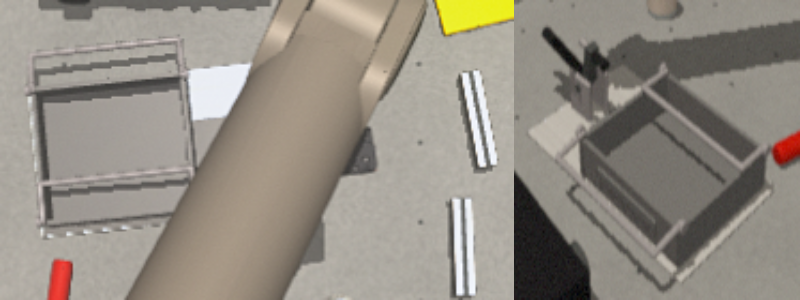

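Near bail has now settled in: bar at left-panel (110,180). I'll descend on the handle and pinch it.

```bash
python3 -m handwheel '[1,0,-0.03,-0.4,0,0,0, 1,0,-0.03,-0.8,0,0,0, 1,0,-0.03,-1,0,0,0, 1,0,-0.03,-1,0,0,0]' | head -2
python3 -m handwheel '[1,0,0,-0.3,0,0,0, 1,0,0,-0.6,0,0,0, 1,0,0,-0.9,0,0,0, 1,0,0,-1,0,0,0, 1,0,0,-1.0,0,0,0]' 
python3 -m handwheel '[1,0,0,-0.1,0,0,0, 1,0,0,-0.1,0,0,0,0,0,0,-0.1,0,0,0, 0,0,0,-0.1,0,0,0, 0,0,0,-0.1,0,0,0, 0,0,0,-0.1,0,0,0, 0,0,0,-0.1,0,0,0, 0,0,0,-0.1,0,0,0]' 
python3 -m handwheel '[0,0,0,0,0,0,0,0,0,0,0,0,0,0,0,0,0,0,0,0,0,0,0,0,0,0,0,0]'
```

```text
time: 3.87
eef_pos: [0.5887, -0.1702, 0.148]
time: 4.28
eef_pos: [0.5908, -0.1728, 0.0516]
tcp_rot: [[-0.104, 0.995, -0.003], [0.995, 0.104, 0.002], [0.002, -0.003, -1.0]]
ft_force: [-0.8, 0.4, 1.1]
opening: 0.997
grip_force: 0.0
time: 4.95
eef_pos: [0.5916, -0.175, 0.0429]
tcp_rot: [[-0.102, 0.995, 0.0], [0.995, 0.102, 0.0], [-0.0, 0.0, -1.0]]
ft_force: [0.7, 0.5, -0.5]
opening: 0.584
grip_force: 0.0
time: 5.28
eef_pos: [0.5914, -0.175, 0.0426]
tcp_rot: [[-0.102, 0.995, -0.0], [0.995, 0.102, 0.0], [0.0, -0.0, -1.0]]
ft_force: [0.4, 0.2, -0.1]
opening: 0.284
grip_force: 0.0
```

```bash
python3 -m handwheel '[0,0,0,0,0,0,0,0,0,0,0,0,0,0,0,0,0,0,0,0,0,0,0,0,0,0,0,0,0,0,0,0,0,0,0,0,0,0,0,0,0,0]'|tail -2
python3 -m handwheel '[0,0,0.03,0.1,0,0,0, 0,-0.01,0.075,0.21,0,0,0, 0,-0.015,0.13,0.3,0,0,0, 0,-0.02,0.19,0.38,0,0,0, 0,-0.03,0.26,0.46,0,0,0, 0,-0.036,0.34,0.52,0,0,0, 0,-0.045,0.43,0.57,0,0,0, 0,-0.055,0.53,0.61,0,0,0]' 
python3 -m handwheel '[0,-0.01,0.1,0.025,0,0,0, 0,-0.02,0.2,0.045,0,0,0, 0,-0.03,0.28,0.05,0,0,0, 0,-0.034,0.32,0.05,0,0,0, 0,-0.034,0.32,0.05,0,0,0, 0,-0.034,0.32,0.05,0,0,0]'
```

```text
opening: 0.173
grip_force: 30.0
time: 6.45
eef_pos: [0.5895, -0.1221, 0.105]
tcp_rot: [[-0.103, 0.995, 0.007], [0.995, 0.103, -0.002], [-0.003, 0.007, -1.0]]
ft_force: [7.4, -0.6, -1.4]
opening: 0.179
grip_force: 30.0
time: 6.95
eef_pos: [0.586, -0.0902, 0.1106]
tcp_rot: [[-0.102, 0.995, 0.007], [0.995, 0.102, -0.001], [-0.002, 0.007, -1.0]]
ft_force: [4.4, -0.1, 6.0]
opening: 0.158
grip_force: 29.9
```

```bash
python3 -m handwheel '[1,0,0,0,0,0,0, 1,0,0,0,0,0,0,1,0,0,0,0,0,0,1,0,0,0,0,0,0,1,0,0,0,0,0,0,1,0,0,0,0,0,0]'|tail -3
python3 -m handwheel '[1,0,0,0.4,0,0,0, 1,0,0,0.8,0,0,0,1,0,0,1,0,0,0,1,0,0,1,0,0,0]'|head -2
python3 -m handwheel '[1,-0.3,-0.3,0.4,0,0,0, 1,-0.6,-0.6,0.5,0,0,0,1,-1,-1,0.5,0,0,0,1,-1,-1,0.5,0,0,0,1,-1,-1,0.5,0,0,0]'|head -2
python3 - <<'E'
from h import *
t=get('top');s=get('scene')
a=t['img'][135:275,190:430,::-1];b=s['img'][235:365,250:410,::-1]
cv2.imwrite('pics/c4.png',np.hstack([cv2.resize(a,(386,225)),cv2.resize(b,(414,336))[:225] if 0 else cv2.resize(b,(277,225))]))
cv2.imwrite('pics/c4.png',cv2.resize(b,None,fx=4.5,fy=4.5,interpolation=cv2.INTER_CUBIC))
E
```

```text
ft_force: [0.1, 0.7, 0.9]
opening: 0.576
grip_force: 0.0
time: 7.78
eef_pos: [0.5852, -0.091, 0.2134]
time: 8.2
eef_pos: [0.4774, -0.1955, 0.2589]
```

View pics/c4.png

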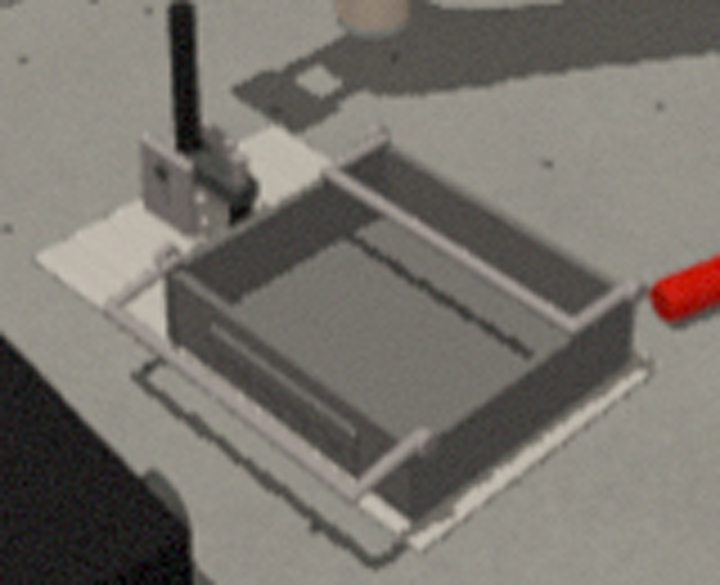

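The clamp is upright with its arm down on the tongue. Crop: handle (180,70), foot (240,205). The near bail lies in and the far bail out. Next, the near bail.

```bash
for i in 1 2 3; do python3 -m handwheel '[0.4,0.18,0.9,0,0,0,0, 0.4,0.18,0.9,0,0,0,0, 0.4,0.18,0.9,0,0,0,0, 0.4,0.18,0.9,0,0,0,0]' |head -2; done
python3 -m handwheel '[0.4,0,0,-0.4,0,0,0, 0.4,0,0,-0.8,0,0,0, 0.4,0,0,-1,0,0,0, 0.4,0,0,-1,0,0,0, 0.4,0,0,-1,0,0,0, 0.4,0,0,-1,0,0,0]'
python3 - <<'E'
from h import *
t=get('scene')
S=lambda x,y:(250+x/4.5,235+y/4.5)
for q in((325,175),(575,324)):print(np.round(onz(t,*S(*q),.059),4))
E
```

```text
time: 8.63
eef_pos: [0.502, -0.0943, 0.2576]
time: 8.97
eef_pos: [0.5192, -0.006, 0.2578]
time: 9.3
eef_pos: [0.537, 0.0825, 0.2579]
time: 9.8
eef_pos: [0.5377, 0.0785, 0.1602]
tcp_rot: [[-0.1, 0.995, 0.002], [0.995, 0.1, -0.0], [-0.0, 0.002, -1.0]]
ft_force: [0.6, -0.2, 0.9]
opening: 0.403
grip_force: 0.0
[ 0.544  -0.0128  0.059 ]
[0.5194 0.1662 0.059 ]
```

```bash
python3 -m handwheel '[0.4,-0.06,-0.03,-0.3,0,0,0, 0.4,-0.06,-0.03,-0.6,0,0,0, 0.4,-0.06,-0.03,-0.9,0,0,0, 0.4,-0.06,-0.03,-1,0,0,0, 0.4,-0.06,-0.03,-1,0,0,0]'
python3 -m handwheel '[0.4,0,0,-0.2,0,0,0, 0.4,0,0,-0.2,0,0,0,0,0,0,-0.2,0,0,0,0,0,0,-0.2,0,0,0,0,0,0,-0.2,0,0,0,0,0,0,-0.2,0,0,0,0,0,0,-0.2,0,0,0,0,0,0,-0.2,0,0,0]'
```

```text
time: 10.27
eef_pos: [0.53, 0.0767, 0.058]
tcp_rot: [[-0.102, 0.995, -0.002], [0.995, 0.102, -0.001], [-0.0, -0.002, -1.0]]
ft_force: [-0.1, 0.3, 1.3]
opening: 0.396
grip_force: 0.0
time: 10.93
eef_pos: [0.5318, 0.0772, 0.0397]
tcp_rot: [[-0.102, 0.995, 0.003], [0.995, 0.102, 0.001], [0.0, 0.003, -1.0]]
ft_force: [1.2, 1.2, 6.9]
opening: 0.078
grip_force: 30.0
```

```bash
python3 -m handwheel '[0,-0.01,0,0.09,0,0,0, 0,-0.035,0,0.175,0,0,0, 0,-0.08,-0.01,0.255,0,0,0, 0,-0.135,-0.015,0.32,0,0,0, 0,-0.205,-0.02,0.38,0,0,0, 0,-0.285,-0.03,0.42,0,0,0, 0,-0.37,-0.04,0.443,0,0,0, 0,-0.45,-0.045,0.45,0,0,0]'
python3 -m handwheel '[0,-0.1,-0.01,-0.01,0,0,0, 0,-0.185,-0.02,-0.04,0,0,0, 0,-0.265,-0.03,-0.085,0,0,0, 0,-0.33,-0.035,-0.145,0,0,0, 0,-0.385,-0.04,-0.22,0,0,0, 0,-0.42,-0.045,-0.3,0,0,0, 0,-0.445,-0.045,-0.385,0,0,0, 0,-0.445,-0.045,-0.385,0,0,0]'
python3 -m handwheel '[0.35,0,0,0,0,0,0,0.35,0,0,0,0,0,0,0.35,0,0,0,0,0,0,0.35,0,0,0,0,0,0,0.35,0,0,0,0,0,0]'
python3 -m handwheel '[0.35,0,0,0.3,0,0,0,0.35,0,0,0.6,0,0,0,0.35,0,0,1,0,0,0,0.35,0,0,1,0,0,0,0.35,0,0,1,0,0,0]'|head -2
```

```text
time: 11.6
eef_pos: [0.4863, 0.0726, 0.0855]
tcp_rot: [[-0.101, 0.995, 0.003], [0.995, 0.101, 0.001], [0.001, 0.003, -1.0]]
ft_force: [0.4, -0.4, 3.9]
opening: 0.092
grip_force: 3.0
time: 12.27
eef_pos: [0.4389, 0.0676, 0.0434]
tcp_rot: [[-0.102, 0.995, -0.004], [0.995, 0.102, -0.001], [-0.001, -0.004, -1.0]]
ft_force: [-0.6, -1.1, -1.3]
opening: 0.083
grip_force: 30.0
time: 12.68
eef_pos: [0.4414, 0.0682, 0.0454]
tcp_rot: [[-0.102, 0.995, 0.001], [0.995, 0.102, 0.0], [0.0, 0.001, -1.0]]
ft_force: [0.2, -0.2, 0.5]
opening: 0.344
grip_force: 0.0
time: 13.1
eef_pos: [0.4426, 0.0689, 0.1471]
```

```bash
cat >> h.py <<'E'
def rails(d,z=.025,box=(160,290,380,440),lo=150):
    g=d['img'].astype(int);mn=g.min(2);sat=g.max(2)-mn;b=np.zeros(mn.shape,bool);b[box[0]:box[1],box[2]:box[3]]=1
    m=cv2.morphologyEx(((mn>175)&(sat<30)&b).astype(np.uint8),3,np.ones((7,7)))
    for k in cv2.findContours(m,0,2)[0]:
        if cv2.contourArea(k)<lo: continue
        r=cv2.minAreaRect(k);w=np.array([onz(d,*p,z)[:2] for p in cv2.boxPoints(r)])
        e=np.linalg.norm(np.roll(w,-1,0)-w,axis=1);i=e.argmax();v=np.roll(w,-1,0)[i]-w[i]
        print(np.round(r[0]),'c',np.round(w.mean(0),4),'sides',np.round(e[:2],3),'ang',round(np.degrees(np.arctan2(v[1],v[0]))%180,1))
E
python3 - <<'E'
from h import *
s=monitor.state();print(s['joint_pos'].round(1) if hasattr(s['joint_pos'],'round') else s['joint_pos'])
rails(get('top','t5.png'));b=get('scene')['img'][235:365,250:410,::-1]
cv2.imwrite('pics/c5.png',cv2.resize(b,None,fx=3,fy=3))
E
```

```text
[-50.2  13.3  38.6 125.5 -12.   44.4   2.1]
[407. 249.] c [ 0.4496 -0.3501] sides [0.026 0.119] ang 1.5
[412. 192.] c [ 0.6017 -0.3663] sides [0.034 0.128] ang 9.9
```

View pics/c5.png

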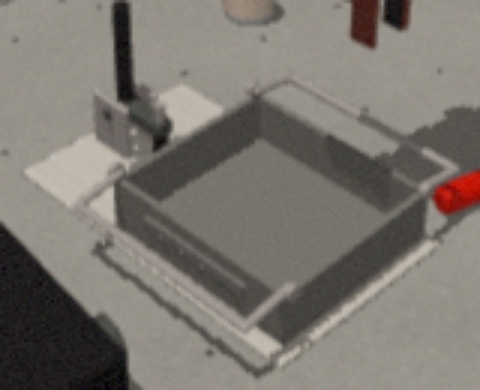

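Both bails now lie out: near bar at crop (290,82)–(455,170), far bar at (80,205)–(248,322). Going to the first rail at (0.4496, −0.350).

```bash
for i in 1 2 3 4 5; do python3 -m handwheel '[0.7,0.014,-0.84,0.1,0,0,-0.157, 0.7,0.014,-0.84,0.1,0,0,-0.157, 0.7,0.014,-0.84,0.1,0,0,-0.157, 0.7,0.014,-0.84,0.1,0,0,-0.157, 0.7,0.014,-0.84,0.1,0,0,-0.157]'|head -2; done
python3 -m handwheel '[0.7,0,0,-0.4,0,0,0, 0.7,0,0,-0.8,0,0,0, 0.7,0,0,-1,0,0,0, 0.7,0,0,-1,0,0,0, 0.7,0,0,-1,0,0,0]'
python3 - <<'E'
from h import *
print(np.round(monitor.state()['joint_pos'],1))
E
```

```text
time: 13.62
eef_pos: [0.4417, -0.0159, 0.1541]
time: 14.03
eef_pos: [0.4436, -0.0985, 0.1644]
time: 14.45
eef_pos: [0.4454, -0.1817, 0.1743]
time: 14.87
eef_pos: [0.4471, -0.2654, 0.1842]
time: 15.28
eef_pos: [0.4489, -0.3491, 0.1941]
time: 15.7
eef_pos: [0.4484, -0.3491, 0.0946]
tcp_rot: [[0.999, 0.035, -0.002], [0.035, -0.999, 0.003], [-0.002, -0.003, -1.0]]
ft_force: [-0.1, -0.4, 0.5]
opening: 0.698
grip_force: 0.0
[ -6.5  37.4  53.2 112.6 -39.2  50.3 -20.2]
```

```bash
python3 -m handwheel '[0.7,0,0,-0.3,0,0,0, 0.7,0,0,-0.6,0,0,0, 0.7,0,0,-0.8,0,0,0, 0.7,0,0,-0.91,0,0,0, 0.7,0,0,-0.91,0,0,0]'|head -2
python3 -m handwheel '[0,0,0,0,0,0,0,0,0,0,0,0,0,0,0,0,0,0,0,0,0,0,0,0,0,0,0,0,0,0,0,0,0,0,0,0,0,0,0,0,0,0]'|tail -3
python3 -m handwheel '[0,0,0,0.3,0,0,0,0,0,0,0.6,0,0,0,0,0,0,1,0,0,0,0,0,0,1,0,0,0,0,0,0,1,0,0,0]'
python3 -m handwheel '[0,0,0,0.3,0,0,0,0,0,0,0.6,0,0,0,0,0,0,1,0,0,0,0,0,0,1,0,0,0,0,0,0,1,0,0,0]'
```

```text
time: 16.12
eef_pos: [0.4486, -0.3508, 0.0039]
ft_force: [-1.4, 1.9, 0.3]
opening: 0.285
grip_force: 1.1
time: 17.03
eef_pos: [0.4491, -0.3527, 0.1059]
tcp_rot: [[1.0, 0.029, 0.003], [0.029, -1.0, -0.002], [0.003, 0.002, -1.0]]
ft_force: [-0.1, 1.3, -0.8]
opening: 0.282
grip_force: 30.0
time: 17.45
eef_pos: [0.4487, -0.3521, 0.2045]
tcp_rot: [[1.0, 0.029, 0.002], [0.029, -1.0, -0.0], [0.002, 0.001, -1.0]]
ft_force: [0.8, -0.2, -2.2]
opening: 0.284
grip_force: 30.0
```

```bash
for i in 1 2 3 4 5; do python3 -m handwheel '[0,0.234,0.848,0,0,0,0.007, 0,0.234,0.848,0,0,0,0.007, 0,0.234,0.848,0,0,0,0.007, 0,0.234,0.848,0,0,0,0.007]'|sed -n '2p;5p'; done
python3 -m handwheel '[0,0,0,-0.3,0,0,0, 0,0,0,-0.6,0,0,0, 0,0,0,-1,0,0,0, 0,0,0,-1,0,0,0, 0,0,0,-1,0,0,0]'
python3 - <<'E'
from h import *
b=get('scene')['img'][195:345,230:430,::-1]
cv2.imwrite('pics/c6.png',cv2.resize(b,None,fx=3,fy=3))
E
```

```text
eef_pos: [0.4721, -0.2623, 0.2013]
opening: 0.279
eef_pos: [0.4951, -0.1794, 0.2023]
opening: 0.286
eef_pos: [0.5184, -0.0963, 0.203]
opening: 0.285
eef_pos: [0.5419, -0.0125, 0.2034]
opening: 0.283
eef_pos: [0.5655, 0.0718, 0.2036]
opening: 0.282
time: 19.53
eef_pos: [0.5636, 0.0683, 0.1037]
tcp_rot: [[0.995, 0.097, -0.003], [0.097, -0.995, -0.002], [-0.004, 0.002, -1.0]]
ft_force: [0.6, -0.6, -1.0]
opening: 0.283
grip_force: 30.0
```

View pics/c6.png

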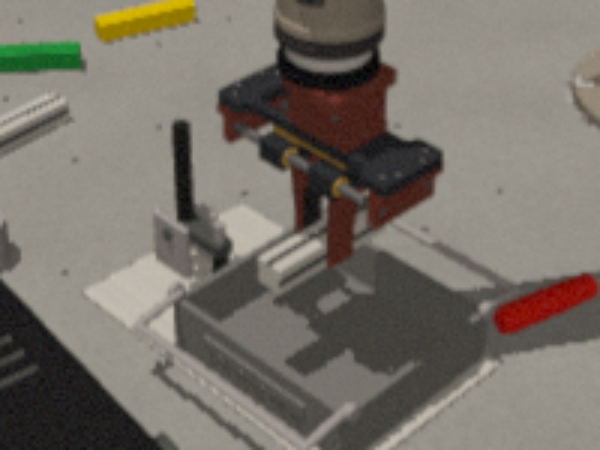

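The first rail is held above the tote at crop (305,258), clear of the clamp at (185,170). Lower and release.

```bash
python3 -m handwheel '[0,0,0,-0.3,0,0,0, 0,0,0,-0.6,0,0,0, 0,0,0,-0.8,0,0,0, 0,0,0,-0.87,0,0,0, 0,0,0,-0.87,0,0,0, 0,0,0,-0.87,0,0,0]'
python3 -m handwheel '[0.5,0,0,0,0,0,0,0.5,0,0,0,0,0,0,0.5,0,0,0,0,0,0,0.5,0,0,0,0,0,0]'|tail -3
for i in 1 2; do python3 -m handwheel '[0.5,0,0,0.3,0,0,0,0.5,0,0,0.6,0,0,0,0.5,0,0,0.95,0,0,0,0.5,0,0,0.95,0,0,0,0.5,0,0,0.95,0,0,0]'|head -2;done
python3 - <<'E'
from h import *
t=get('top','t7.png');rails(t,box=(150,290,370,440))
b=t['img'][140:300,190:440,::-1]
cv2.imwrite('pics/c7.png',cv2.resize(b,None,fx=3,fy=3))
E
```

```text
time: 20.08
eef_pos: [0.5666, 0.0713, 0.0192]
tcp_rot: [[0.995, 0.101, 0.003], [0.101, -0.995, -0.0], [0.003, 0.0, -1.0]]
ft_force: [0.3, 0.1, -1.1]
opening: 0.281
grip_force: 30.0
ft_force: [-0.4, 0.5, 0.4]
opening: 0.497
grip_force: 0.0
time: 20.83
eef_pos: [0.5664, 0.0723, 0.114]
time: 21.25
eef_pos: [0.5656, 0.0724, 0.2076]
[412. 192.] c [ 0.6016 -0.3661] sides [0.035 0.128] ang 10.3
```

View pics/c7.png

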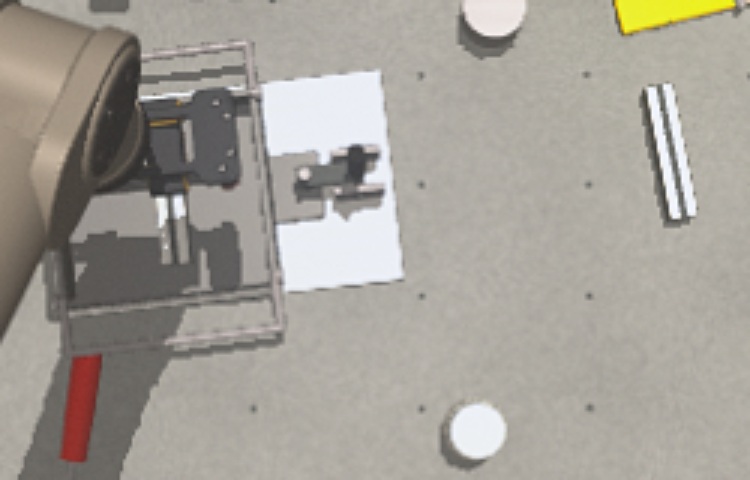

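The first rail lies in the tote at crop (172,225), and the second rail is unmoved at (669,152), i.e. ≈(0.607, −0.370). Fetch it.

```bash
for i in 1 2 3 4 5; do python3 -m handwheel '[0.7,0.083,-0.886,0,0,0,0.007, 0.7,0.083,-0.886,0,0,0,0.007, 0.7,0.083,-0.886,0,0,0,0.007, 0.7,0.083,-0.886,0,0,0,0.007]'|sed -n '2p'; done
python3 -m handwheel '[0.7,0,0,-0.4,0,0,0, 0.7,0,0,-0.8,0,0,0, 0.7,0,0,-1,0,0,0, 0.7,0,0,-1,0,0,0, 0.7,0,0,-1,0,0,0]'
python3 - <<'E'
from h import *
print(np.round(monitor.state()['joint_pos'],1))
t=get('top');print(onz(t,190+669.5/3,140+152/3,.025))
E
```

```text
eef_pos: [0.5719, -0.0202, 0.2057]
eef_pos: [0.5807, -0.1074, 0.2061]
eef_pos: [0.5893, -0.1949, 0.2063]
eef_pos: [0.598, -0.2826, 0.2063]
eef_pos: [0.6067, -0.3705, 0.2063]
time: 23.38
eef_pos: [0.6076, -0.3667, 0.1061]
tcp_rot: [[0.984, 0.178, -0.002], [0.178, -0.984, 0.003], [-0.001, -0.003, -1.0]]
ft_force: [-0.2, -0.4, 0.0]
opening: 0.7
grip_force: 0.0
[ -4.3  47.2  49.9  91.4 -40.   60.9 -22.8]
[ 0.60532647 -0.36964721  0.025     ]
```

```bash
python3 -m handwheel '[0.7,0,0,-0.3,0,0,0, 0.7,0,0,-0.6,0,0,0, 0.7,0,0,-0.9,0,0,0, 0.7,0,0,-1,0,0,0, 0.7,0,0,-1,0,0,0]'|head -2
python3 -m handwheel '[0,0,0,-0.02,0,0,0,0,0,0,-0.02,0,0,0,0,0,0,-0.02,0,0,0,0,0,0,-0.02,0,0,0,0,0,0,-0.02,0,0,0,0,0,0,-0.02,0,0,0]'
python3 -m handwheel '[0,0,0,0.3,0,0,0,0,0,0,0.6,0,0,0,0,0,0,1,0,0,0,0,0,0,1,0,0,0,0,0,0,1,0,0,0]'|tail -2
python3 -m handwheel '[0,0,0,0.3,0,0,0,0,0,0,0.6,0,0,0,0,0,0,1,0,0,0,0,0,0,1,0,0,0,0,0,0,1,0,0,0]'
```

```text
time: 23.85
eef_pos: [0.6066, -0.3695, 0.0064]
time: 24.35
eef_pos: [0.6069, -0.3712, 0.0059]
tcp_rot: [[0.985, 0.174, 0.001], [0.174, -0.985, -0.0], [0.001, 0.001, -1.0]]
ft_force: [0.2, -1.6, 1.5]
opening: 0.283
grip_force: 1.2
opening: 0.286
grip_force: 30.0
time: 25.18
eef_pos: [0.607, -0.3715, 0.2061]
tcp_rot: [[0.985, 0.174, 0.002], [0.174, -0.985, -0.001], [0.002, 0.001, -1.0]]
ft_force: [-0.5, 0.6, -1.9]
opening: 0.283
grip_force: 30.0
```

```bash
for i in 1 2 3 4 5 6; do python3 -m handwheel '[0,-0.08,0.838,0,0,0,-0.0057, 0,-0.08,0.838,0,0,0,-0.0057, 0,-0.08,0.838,0,0,0,-0.0057, 0,-0.08,0.838,0,0,0,-0.0057]'|sed -n '2p;5p'; done
python3 -m handwheel '[0,0,0,-0.3,0,0,0, 0,0,0,-0.6,0,0,0, 0,0,0,-1,0,0,0, 0,0,0,-1,0,0,0, 0,0,0,-1,0,0,0]'
python3 -m handwheel '[0,0,0,-0.3,0,0,0, 0,0,0,-0.6,0,0,0, 0,0,0,-0.8,0,0,0, 0,0,0,-0.85,0,0,0, 0,0,0,-0.85,0,0,0, 0,0,0,-0.85,0,0,0]'
```

```text
eef_pos: [0.5989, -0.2819, 0.202]
opening: 0.28
eef_pos: [0.5906, -0.2001, 0.2032]
opening: 0.281
eef_pos: [0.5826, -0.1178, 0.204]
opening: 0.28
eef_pos: [0.5747, -0.035, 0.2045]
opening: 0.286
eef_pos: [0.567, 0.0481, 0.2047]
opening: 0.285
eef_pos: [0.5592, 0.1314, 0.2049]
opening: 0.275
time: 27.6
eef_pos: [0.5581, 0.128, 0.1048]
tcp_rot: [[0.995, 0.099, -0.003], [0.099, -0.995, -0.003], [-0.003, 0.002, -1.0]]
ft_force: [-0.1, -0.0, -0.5]
opening: 0.284
grip_force: 30.0
time: 28.1
eef_pos: [0.5605, 0.1309, 0.0224]
tcp_rot: [[0.995, 0.102, 0.003], [0.102, -0.995, 0.0], [0.003, 0.0, -1.0]]
ft_force: [-0.1, -0.6, -1.3]
opening: 0.28
grip_force: 30.0
```

```bash
python3 -m handwheel '[0,0,0,-0.05,0,0,0, 0,0,0,-0.05,0,0,0, 0.4,0,0,-0.05,0,0,0, 0.4,0,0,-0.05,0,0,0, 0.4,0,0,-0.05,0,0,0, 0.4,0,0,-0.05,0,0,0, 0.4,0,0,-0.05,0,0,0]'
for i in 1 2; do python3 -m handwheel '[0.4,0,0,0.3,0,0,0,0.4,0,0,0.6,0,0,0,0.4,0,0,0.9,0,0,0,0.4,0,0,0.9,0,0,0,0.4,0,0,0.9,0,0,0]'|head -2;done
for i in 1 2; do python3 -m handwheel '[0.4,-0.3,-0.17,0,0,0,0.05, 0.4,-0.6,-0.33,0,0,0,0.1, 0.4,-0.6,-0.33,0,0,0,0.15, 0.4,-0.6,-0.33,0,0,0,0.2, 0.4,-0.6,-0.33,0,0,0,0.25, 0.4,-0.6,-0.33,0,0,0,0.3, 0.4,-0.6,-0.33,0,0,0,0.35, 0.4,-0.6,-0.33,0,0,0,0.375]'|sed -n '2,3p';done
python3 - <<'E'
from h import *
print(np.round(monitor.state()['joint_pos'],1))
t=get('top');s=get('scene')
a=t['img'][135:275,185:335,::-1];b=s['img'][235:365,250:410,::-1]
cv2.imwrite('pics/c8.png',np.hstack([cv2.resize(a,(386,360)),cv2.resize(b,(414,360))]))
E
```

```text
time: 28.68
eef_pos: [0.5585, 0.1319, 0.0152]
tcp_rot: [[0.995, 0.104, -0.0], [0.104, -0.995, 0.0], [-0.0, -0.0, -1.0]]
ft_force: [-0.4, -0.4, 0.8]
opening: 0.398
grip_force: 0.0
time: 29.1
eef_pos: [0.5594, 0.1322, 0.1064]
time: 29.52
eef_pos: [0.5588, 0.1322, 0.1952]
eef_pos: [0.4971, 0.0991, 0.1934]
tcp_rot: [[0.625, 0.78, -0.003], [0.78, -0.625, -0.001], [-0.002, -0.002, -1.0]]
eef_pos: [0.4371, 0.0661, 0.1936]
tcp_rot: [[-0.11, 0.994, -0.003], [0.994, 0.11, -0.001], [-0.001, -0.003, -1.0]]
[-63.7   9.2  52.9 123.7  -9.3  51.3   1.1]
```

View pics/c8.png

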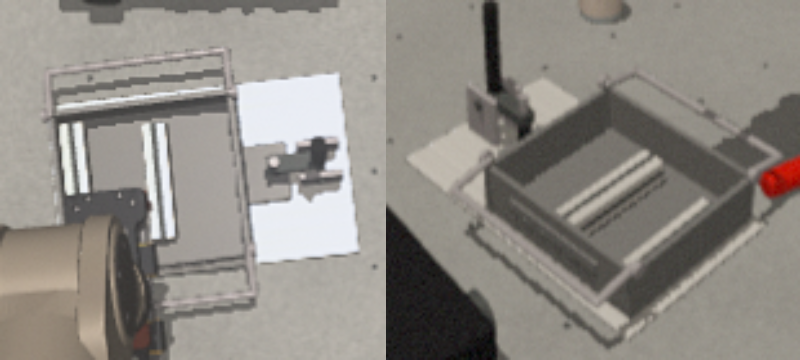

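Both rails lie inside the tote (left panel (73,160) and (158,180)), both bails are out and the clamp is closed. Now swing the near bail in.

```bash
python3 -m handwheel '[0.4,0.04,0,-0.3,0,0,0, 0.4,0.04,0,-0.6,0,0,0, 0.4,0.04,0,-1,0,0,0, 0.4,0.04,0,-1,0,0,0, 0.4,0.04,0,-1,0,0,0]'|head -2
python3 -m handwheel '[0.4,0,0,-0.3,0,0,0, 0.4,0,0,-0.6,0,0,0, 0.4,0,0,-0.6,0,0,0, 0,0,0,-0.6,0,0,0, 0,0,0,-0.6,0,0,0, 0,0,0,-0.6,0,0,0, 0,0,0,-0.6,0,0,0, 0,0,0,-0.6,0,0,0]'
python3 -m handwheel '[0,0,0,0,0,0,0,0,0,0,0,0,0,0]'|tail -2
```

```text
time: 31.37
eef_pos: [0.4404, 0.0646, 0.0936]
time: 32.03
eef_pos: [0.4398, 0.066, 0.036]
tcp_rot: [[-0.104, 0.995, -0.005], [0.995, 0.104, 0.002], [0.002, -0.004, -1.0]]
ft_force: [-7.1, -0.4, 9.4]
opening: 0.08
grip_force: 30.0
opening: 0.082
grip_force: 30.0
```

```bash
python3 -m handwheel '[0,0,0,0.09,0,0,0, 0,0.02,0,0.22,0,0,0, 0,0.085,0.01,0.34,0,0,0, 0,0.18,0.02,0.435,0,0,0, 0,0.24,0.025,0.47,0,0,0, 0,0.3,0.03,0.495,0,0,0, 0,0.37,0.04,0.515,0,0,0, 0,0.445,0.045,0.52,0,0,0]'
python3 -m handwheel '[0,0.06,0.005,-0.005,0,0,0, 0,0.12,0.01,-0.016,0,0,0, 0,0.18,0.02,-0.04,0,0,0, 0,0.24,0.025,-0.07,0,0,0, 0,0.34,0.035,-0.16,0,0,0, 0,0.41,0.04,-0.275,0,0,0, 0,0.44,0.045,-0.36,0,0,0, 0,0.44,0.045,-0.36,0,0,0]'
python3 -m handwheel '[0.4,0,0,0,0,0,0,0.4,0,0,0,0,0,0,0.4,0,0,0,0,0,0,0.4,0,0,0,0,0,0]'|tail -2
for i in 1 2; do python3 -m handwheel '[0.4,0,0,0.3,0,0,0,0.4,0,0,0.6,0,0,0,0.4,0,0,0.8,0,0,0,0.4,0,0,0.8,0,0,0,0.4,0,0,0.8,0,0,0]'|head -2;done
```

```text
time: 32.87
eef_pos: [0.4858, 0.0709, 0.0898]
tcp_rot: [[-0.103, 0.995, -0.003], [0.995, 0.103, 0.004], [0.004, -0.003, -1.0]]
ft_force: [-5.8, 2.6, 22.9]
opening: 0.082
grip_force: 30.0
time: 33.53
eef_pos: [0.535, 0.0759, 0.0524]
tcp_rot: [[-0.104, 0.995, 0.007], [0.995, 0.104, 0.0], [-0.0, 0.007, -1.0]]
ft_force: [5.3, 3.1, 0.3]
opening: 0.085
grip_force: 30.0
opening: 0.347
grip_force: 0.0
time: 34.28
eef_pos: [0.5313, 0.0751, 0.1319]
time: 34.7
eef_pos: [0.5307, 0.0751, 0.2107]
```

Run:
```python
from h import *
t=get('top');s=get('scene')
# instrument near-left corner: top view (205,125) ; scene near top corner (290,347); near-right (319,122)/(221,284)
for z in(.06,.08,.1,.12):
    print(z,np.round([onz(t,205,125,z)[:2],onz(t,319,122,z)[:2],onz(s,290,347,z)[:2],onz(s,222,284,z)[:2]],3).tolist())
a=t['img'][60:275,185:335,::-1];b=s['img'][235:400,160:410,::-1]
cv2.imwrite('pics/c9.png',np.hstack([cv2.resize(a,(300,430)),cv2.resize(b,(500,330)).copy() if 0 else cv2.copyMakeBorder(cv2.resize(b,(500,330)),0,100,0,0,0)]))
```

```text
0.06 [[0.776, 0.18], [0.781, -0.12], [0.752, 0.145], [0.768, -0.131]]
0.08 [[0.77, 0.175], [0.775, -0.12], [0.763, 0.161], [0.777, -0.107]]
0.1 [[0.765, 0.17], [0.77, -0.12], [0.773, 0.177], [0.787, -0.083]]
0.12 [[0.759, 0.166], [0.764, -0.12], [0.783, 0.193], [0.797, -0.059]]
```

View pics/c9.png

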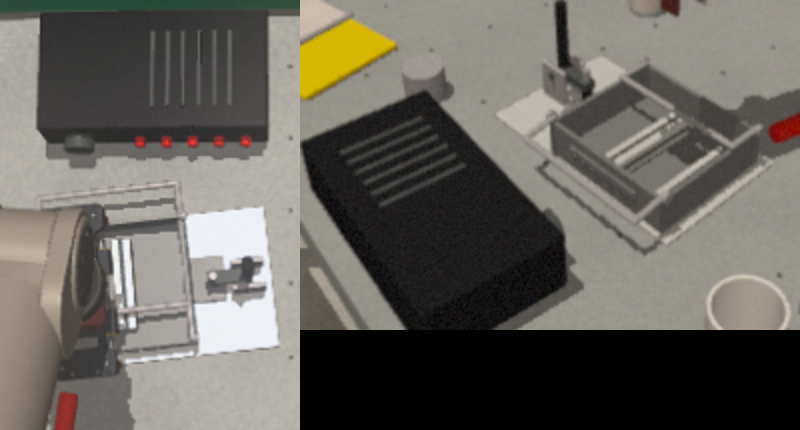

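Near bail is in. The instrument is ≈85 mm high with its face at x≈0.77, so the gripper body at z ≥ 0.112 clears it. Now the far bail.

```bash
for i in 1 2; do python3 -m handwheel '[0.4,0.4,0.035,0,0,0,0, 0.4,0.79,0.07,0,0,0,0, 0.4,0.79,0.07,0,0,0,0, 0.4,0.79,0.07,0,0,0,0]'|sed -n '2p';done
python3 -m handwheel '[0.4,0,0,-0.3,0,0,0, 0.4,0,0,-0.6,0,0,0, 0.4,0,0,-1,0,0,0, 0.4,0,0,-1,0,0,0, 0.4,0,0,-1,0,0,0, 0.4,0,0,-1,0,0,0]'
```

```text
eef_pos: [0.6103, 0.0815, 0.2084]
eef_pos: [0.6887, 0.0883, 0.209]
time: 35.97
eef_pos: [0.6892, 0.0884, 0.1131]
tcp_rot: [[-0.103, 0.995, 0.001], [0.995, 0.103, 0.0], [-0.0, 0.001, -1.0]]
ft_force: [1.4, -1.1, 0.8]
opening: 0.404
grip_force: 0.0
```

```bash
python3 -m handwheel '[0.4,0,0,-0.3,0,0,0, 0.4,0,0,-0.6,0,0,0, 0.4,0,0,-0.79,0,0,0, 0.4,0,0,-0.79,0,0,0, 0,0,0,-0.79,0,0,0, 0,0,0,-0.79,0,0,0, 0,0,0,-0.79,0,0,0, 0,0,0,-0.79,0,0,0]'
python3 -m handwheel '[0,0,0,0,0,0,0,0,0,0,0,0,0,0,0,0,0,0,0,0,0]'
```

```text
time: 36.63
eef_pos: [0.6922, 0.0892, 0.035]
tcp_rot: [[-0.104, 0.995, 0.007], [0.995, 0.104, 0.001], [0.0, 0.007, -1.0]]
ft_force: [5.9, 0.8, -0.1]
opening: 0.141
grip_force: 3.2
time: 36.88
eef_pos: [0.6927, 0.0895, 0.035]
tcp_rot: [[-0.104, 0.995, 0.008], [0.995, 0.104, 0.001], [0.0, 0.008, -1.0]]
ft_force: [5.8, 1.0, 2.0]
opening: 0.084
grip_force: 30.0
```

```bash
python3 -m handwheel '[0,0.03,0,0.09,0,0,0, 0,0.01,0,0.22,0,0,0, 0,-0.06,-0.01,0.34,0,0,0, 0,-0.16,-0.02,0.43,0,0,0, 0,-0.22,-0.025,0.465,0,0,0, 0,-0.28,-0.03,0.485,0,0,0, 0,-0.35,-0.04,0.5,0,0,0, 0,-0.42,-0.045,0.505,0,0,0]'
python3 -m handwheel '[0,-0.06,-0.005,-0.005,0,0,0, 0,-0.12,-0.01,-0.016,0,0,0, 0,-0.18,-0.02,-0.04,0,0,0, 0,-0.24,-0.025,-0.07,0,0,0, 0,-0.34,-0.035,-0.16,0,0,0, 0,-0.41,-0.04,-0.275,0,0,0, 0,-0.44,-0.045,-0.35,0,0,0, 0,-0.44,-0.045,-0.35,0,0,0]'
python3 -m handwheel '[0.4,0,0,0,0,0,0,0.4,0,0,0,0,0,0,0.4,0,0,0,0,0,0,0.4,0,0,0,0,0,0]'|tail -2
for i in 1 2; do python3 -m handwheel '[0.5,0,0,0.3,0,0,0,0.5,0,0,0.6,0,0,0,0.5,0,0,0.8,0,0,0,0.5,0,0,0.8,0,0,0,0.5,0,0,0.8,0,0,0]'|head -2;done
```

```text
time: 37.55
eef_pos: [0.6534, 0.0848, 0.0892]
tcp_rot: [[-0.104, 0.995, 0.015], [0.995, 0.104, 0.002], [0.001, 0.015, -1.0]]
ft_force: [6.1, 1.2, 16.0]
opening: 0.081
grip_force: 30.0
time: 38.22
eef_pos: [0.6023, 0.079, 0.048]
tcp_rot: [[-0.103, 0.995, -0.0], [0.995, 0.103, -0.0], [-0.0, -0.001, -1.0]]
ft_force: [-1.7, -3.0, 1.5]
opening: 0.083
grip_force: 30.0
opening: 0.34
grip_force: 0.0
time: 38.97
eef_pos: [0.6039, 0.0802, 0.1286]
time: 39.38
eef_pos: [0.603, 0.0802, 0.2072]
```

Run:
```python
from h import *
t=get('top');s=get('scene')
a=t['img'][185:285,70:180,::-1];b=s['img'][320:430,400:535,::-1];c=s['img'][235:365,250:410,::-1]
A=cv2.resize(a,(440,400),interpolation=cv2.INTER_CUBIC);B=cv2.resize(b,(360,293),interpolation=cv2.INTER_CUBIC);c=cv2.resize(c,(360,293))
o=np.zeros((590,800,3),np.uint8);o[:400,:440]=A;o[:293,440:]=B;o[295:588,440:]=c
cv2.imwrite('pics/c10.png',o)
```

```text
(no output)
```

View pics/c10.png

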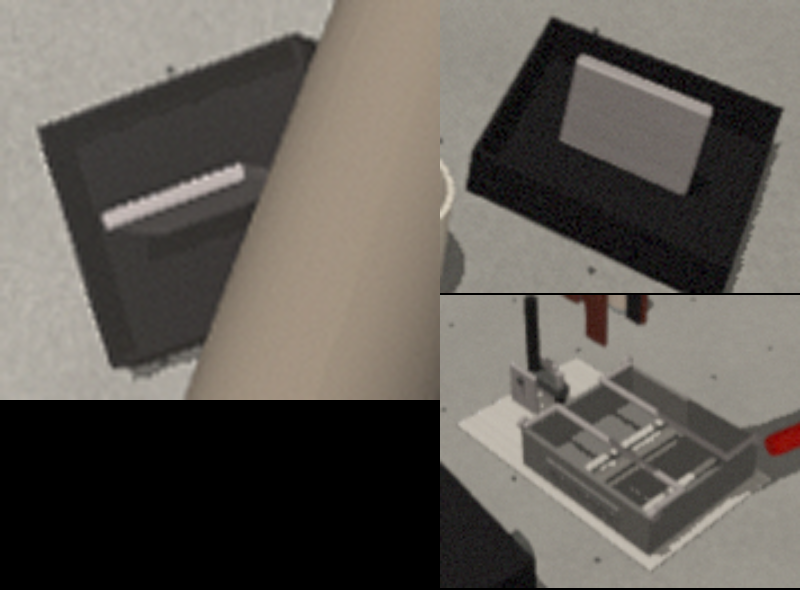

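Both bails now lie in (lower right panel, bars at (575,425) and (655,470)). The tray panel's top edge runs from (102,218) to (245,170) in the left crop.

Run:
```python
from h import *
t=get('top');s=get('scene')
A=lambda x,y:(70+x/4,185+y/4)
print('panel top',onz(t,*A(173.5,194.5),.095).round(4),'scene',onz(s,476.9,351.5,.095).round(4),tri(ray(t,*A(173.5,194.5)),ray(s,476.9,351.5)))
e=onz(t,*A(245,172),.095)-onz(t,*A(102,219),.095);print('len',np.linalg.norm(e).round(4),'yaw of tray y',np.degrees(np.arctan2(-e[1],-e[0]))%180, np.degrees(np.arctan2(e[1],e[0]))%180)
S=lambda x,y:(400+(x-440)/2.667,320+y/2.667)
cs=[onz(s,*S(*q),.045) for q in((551,17),(783,108),(470,155))]
print('rim corners',np.round(cs,4).tolist(),'mid of opp',((cs[1]+cs[2])/2).round(4))
cs=[onz(t,*A(*q),.045) for q in((38,127),(118,367),(295,36))];print(np.round(cs,4).tolist(),'mid',((cs[1]+cs[2])/2).round(4))
# bails bars & tote from scene crop c10: scale 2.25
Q=lambda x,y:(250+(x-440)/2.25,235+(y-295)/2.254)
```

```text
panel top [0.4879 0.4048 0.095 ] scene [0.4862 0.4088 0.095 ] (array([0.48675032, 0.40702978, 0.09369549]), np.float64(0.003938982401307799))
len 0.0998 yaw of tray y 107.47979014768177 107.47979014768175
rim corners [[0.4388, 0.2911, 0.045], [0.375, 0.4683, 0.045], [0.6016, 0.3485, 0.045]] mid of opp [0.4883 0.4084 0.045 ]
[[0.5363, 0.5228, 0.045], [0.3763, 0.4622, 0.045], [0.596, 0.3444, 0.045]] mid [0.4861 0.4033 0.045 ]
```

```bash
for i in 1 2 3 4; do python3 -m handwheel '[0.5,-0.29,0.815,0,0,0,0.024, 0.5,-0.29,0.815,0,0,0,0.024, 0.5,-0.29,0.815,0,0,0,0.024, 0.5,-0.29,0.815,0,0,0,0.024]'|sed -n '2p';done
python3 -m handwheel '[0.5,0,0,-0.25,0,0,0, 0.5,0,0,-0.5,0,0,0, 0.5,0,0,-0.7,0,0,0, 0.5,0,0,-0.8,0,0,0, 0.5,0,0,-0.8,0,0,0, 0.5,0,0,-0.8,0,0,0]'
python3 - <<'E'
from h import *
s=get('scene')
cv2.imwrite('pics/c11.png',cv2.resize(s['img'][270:440,380:560,::-1],None,fx=3,fy=3,interpolation=cv2.INTER_CUBIC))
E
```

```text
eef_pos: [0.5724, 0.1651, 0.2061]
eef_pos: [0.544, 0.2449, 0.2066]
eef_pos: [0.5157, 0.3253, 0.2069]
eef_pos: [0.4871, 0.4063, 0.207]
time: 41.42
eef_pos: [0.4884, 0.4038, 0.1281]
tcp_rot: [[-0.297, 0.955, 0.001], [0.955, 0.297, -0.001], [-0.001, 0.0, -1.0]]
ft_force: [0.0, 0.7, 0.8]
opening: 0.498
grip_force: 0.0
```

View pics/c11.png

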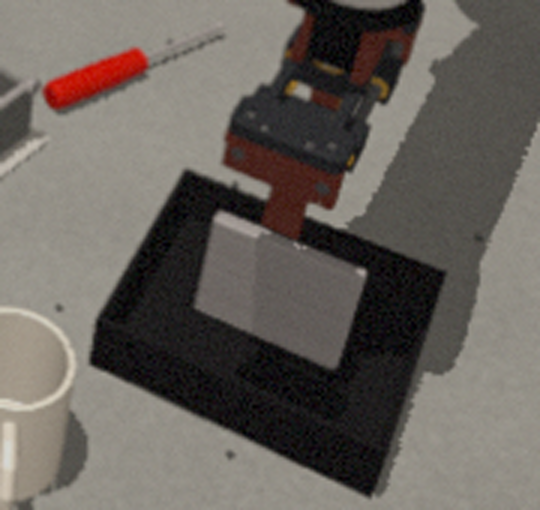

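The finger at (285,210) is lined up over the panel's centre. Descend, pinch and lift.

```bash
python3 -m handwheel '[0.5,0,0,-0.25,0,0,0, 0.5,0,0,-0.5,0,0,0, 0.5,0,0,-0.72,0,0,0, 0.5,0,0,-0.72,0,0,0, 0,0,0,-0.72,0,0,0, 0,0,0,-0.72,0,0,0, 0,0,0,-0.72,0,0,0, 0,0,0,-0.72,0,0,0]'
python3 -m handwheel '[0,0,0,0,0,0,0,0,0,0,0,0,0,0,0,0,0,0,0,0,0,0,0,0,0,0,0,0]'
python3 -m handwheel '[0,0,0,0.15,0,0,0, 0,0,0,0.3,0,0,0,0,0,0,0.5,0,0,0,0,0,0,0.7,0,0,0,0,0,0,0.9,0,0,0,0,0,0,0.9,0,0,0,0,0,0,0.9,0,0,0,0,0,0,0.9,0,0,0]'
```

```text
time: 42.13
eef_pos: [0.488, 0.4065, 0.0574]
tcp_rot: [[-0.3, 0.954, 0.002], [0.954, 0.3, 0.002], [0.001, 0.002, -1.0]]
ft_force: [-0.5, -0.2, -0.7]
opening: 0.235
grip_force: 0.0
time: 42.47
eef_pos: [0.4877, 0.4063, 0.0568]
tcp_rot: [[-0.3, 0.954, 0.001], [0.954, 0.3, 0.001], [0.001, 0.001, -1.0]]
ft_force: [0.2, -0.1, 6.8]
opening: 0.135
grip_force: 30.0
time: 43.13
eef_pos: [0.4863, 0.4057, 0.1451]
tcp_rot: [[-0.3, 0.954, -0.001], [0.954, 0.3, -0.0], [-0.0, -0.001, -1.0]]
ft_force: [-0.7, 0.2, -3.9]
opening: 0.137
grip_force: 30.0
```

```bash
for i in 1 2 3 4; do python3 -m handwheel '[0,0.065,-0.275,0,0,0,-0.008, 0,0.13,-0.55,0,0,0,-0.016, 0,0.196,-0.824,0,0,0,-0.024, 0,0.196,-0.824,0,0,0,-0.024, 0,0.196,-0.824,0,0,0,-0.024]'|sed -n '2p;5,6p';done
python3 -m handwheel '[0,0,0,0,0,0,0,0,0,0,0,0,0,0,0,0,0,0,0,0,0,0,0,0,0,0,0,0]'
python3 - <<'E'
from h import *
t=get('top');s=get('scene')
a=t['img'][140:260,180:320,::-1];b=s['img'][215:375,240:425,::-1]
cv2.imwrite('pics/c12.png',np.hstack([cv2.resize(a,(340,400)) if 0 else cv2.copyMakeBorder(cv2.resize(a,(336,288)),0,112,0,0,0),cv2.resize(b,(462,400),interpolation=cv2.INTER_CUBIC)]))
E
```

```text
eef_pos: [0.5065, 0.3206, 0.1446]
opening: 0.132
grip_force: 30.0
eef_pos: [0.5261, 0.24, 0.145]
opening: 0.137
grip_force: 30.0
eef_pos: [0.5458, 0.1588, 0.1453]
opening: 0.136
grip_force: 30.0
eef_pos: [0.5656, 0.077, 0.1453]
opening: 0.135
grip_force: 30.0
time: 45.13
eef_pos: [0.5653, 0.0778, 0.1455]
tcp_rot: [[-0.106, 0.994, -0.0], [0.994, 0.106, 0.0], [0.0, -0.0, -1.0]]
ft_force: [0.1, 0.1, -3.7]
opening: 0.138
grip_force: 30.0
```

View pics/c12.png

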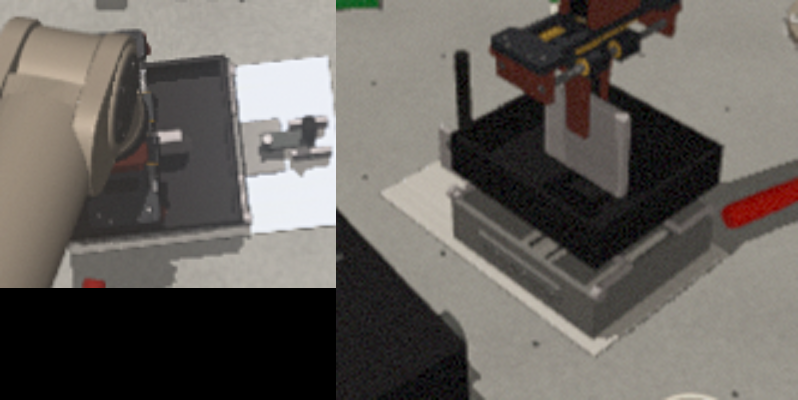

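The tray hangs over the tote. I'll check its corners against the tote's.

Run:
```python
from h import *
s=get('scene');t=get('top')
S=lambda x,y:(240+(x-336)/2.497,215+y/2.5);A=lambda x,y:(180+x/2.4,140+y/2.4)
yaw=np.radians(6);R=np.array([[np.cos(yaw),np.sin(yaw)],[-np.sin(yaw),np.cos(yaw)]]);o=np.array([.565,.0765])
L=lambda p:(R@(p[:2]-o)).round(4)
print('exp (.085,+-.095) etc')
for n,q,z in(('tray rim left',(452,136),.134),('tray rim right',(722,147),.134),('tray rim front',(598,226),.134),('tray bot front',(597,266),.089),('tray bot left',(455,174),.089)):print(n,L(onz(s,*S(*q),z)))
for n,q,z in(('tote base front',(597,335),.005),('tote base right',(712,243),.005),('tote rim front',(600,290),.055)):print(n,L(onz(s,*S(*q),z)))
for n,q,z in(('tray rim far -y',(226,55),.134),('tray rim near -y',(246,220),.134)):print('top',n,L(onz(t,*A(*q),z)))
```

```text
exp (.085,+-.095) etc
tray rim left [ 0.0865 -0.0858]
tray rim right [-0.0823  0.0983]
tray rim front [0.0788 0.0943]
tray bot front [0.0785 0.0948]
tray bot left [ 0.0857 -0.085 ]
tote base front [0.0764 0.0965]
tote base right [-0.0939  0.0916]
tote rim front [0.0716 0.0934]
top tray rim far -y [ 0.0835 -0.0962]
top tray rim near -y [-0.086  -0.0996]
```

Alignment is within a few mm on both axes. Lower gently.

```bash
python3 -m handwheel '[0,0,0,-0.06,0,0,0, 0,0,0,-0.12,0,0,0,0,0,0,-0.18,0,0,0,0,0,0,-0.23,0,0,0,0,0,0,-0.25,0,0,0,0,0,0,-0.25,0,0,0,0,0,0,-0.25,0,0,0]'
python3 -m handwheel '[0,0,0,-0.015,0,0,0,0,0,0,-0.03,0,0,0,0,0,0,-0.03,0,0,0]'|sed -n '2,4p'
```

```text
time: 45.92
eef_pos: [0.5655, 0.076, 0.1205]
tcp_rot: [[-0.103, 0.995, -0.0], [0.995, 0.103, -0.0], [-0.0, -0.0, -1.0]]
ft_force: [0.3, 0.6, -3.1]
opening: 0.136
grip_force: 30.0
eef_pos: [0.5659, 0.0762, 0.1196]
tcp_rot: [[-0.103, 0.995, 0.0], [0.995, 0.103, 0.002], [0.002, 0.0, -1.0]]
ft_force: [-6.9, 0.2, 17.6]
```

```bash
python3 -m handwheel '[0,0,0,0.015,0,0,0,0.6,0,0,0.015,0,0,0,0.6,0,0,0.015,0,0,0,0.6,0,0,0.015,0,0,0,0.6,0,0,0.015,0,0,0,0.6,0,0,0.015,0,0,0]'|sed -n '2,6p'
python3 -m handwheel '[0.6,0,0,0.2,0,0,0,0.6,0,0,0.5,0,0,0,0.6,0,0,0.9,0,0,0,0.6,0,0,0.9,0,0,0,0.6,0,0,0.9,0,0,0]'|sed -n '2p'
python3 -m handwheel '[0.8,0,0,0.4,0,0,0,0.8,0,0,0.8,0,0,0,0.8,0,-0.4,0.8,0,0,0,0.8,0,-0.8,0.8,0,0,0,0.8,0,-0.8,0.8,0,0,0]'|sed -n '2p'
python3 -m handwheel '[0.8,0.1,-0.85,0,0,0,0,0.8,0.1,-0.85,0,0,0,0,0.8,0.1,-0.85,0,0,0,0,0.8,0.1,-0.85,0,0,0,0]'|sed -n '2,3p'
python3 - <<'E'
from h import *
t=get('top');s=get('scene')
a=t['img'][140:260,180:320,::-1];b=s['img'][215:375,240:425,::-1]
cv2.imwrite('pics/c13.png',np.hstack([cv2.copyMakeBorder(cv2.resize(a,(336,288)),0,112,0,0,0),cv2.resize(b,(462,400),interpolation=cv2.INTER_CUBIC)]))
E
```

```text
eef_pos: [0.5655, 0.0763, 0.1191]
tcp_rot: [[-0.103, 0.995, 0.0], [0.995, 0.103, -0.0], [-0.0, 0.0, -1.0]]
ft_force: [1.2, 0.3, -0.6]
opening: 0.474
grip_force: 0.0
eef_pos: [0.5669, 0.0763, 0.2111]
eef_pos: [0.5643, -0.0124, 0.2894]
eef_pos: [0.5743, -0.0923, 0.2881]
tcp_rot: [[-0.097, 0.995, -0.002], [0.995, 0.097, -0.001], [-0.001, -0.002, -1.0]]
```

View pics/c13.png

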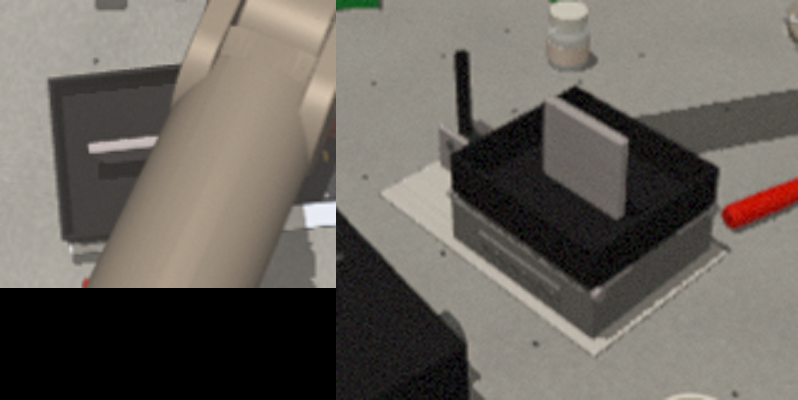

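The tray sits square and flush on the tote: tray corners (452,175), (597,285) and (716,205) line up with the tote's. Now the clamp handle.

```bash
python3 -m handwheel '[0.6,0.11,0.015,-0.3,0,0,0,0.6,0.11,0.015,-0.6,0,0,0,0.6,0.11,0.015,-0.9,0,0,0,0.6,0.11,0.015,-0.9,0,0,0,0.6,0.11,0.015,-0.9,0,0,0]'|sed -n '2p'
python3 -m handwheel '[0.6,0,0,-0.3,0,0,0,0.6,0,0,-0.6,0,0,0,0.6,0,0,-0.88,0,0,0,0.6,0,0,-0.88,0,0,0,0.6,0,0,-0.88,0,0,0]'
python3 -m handwheel '[0,0,0,0,0,0,0,0,0,0,0,0,0,0,0,0,0,0,0,0,0,0,0,0,0,0,0,0,0,0,0,0,0,0,0,0,0,0,0,0,0,0,0,0,0,0,0,0,0,0,0,0,0,0,0,0]'
```

```text
eef_pos: [0.5856, -0.0853, 0.198]
time: 48.77
eef_pos: [0.587, -0.0867, 0.1123]
tcp_rot: [[-0.104, 0.995, 0.0], [0.995, 0.104, 0.0], [0.0, 0.0, -1.0]]
ft_force: [0.3, -0.0, 0.6]
opening: 0.601
grip_force: 0.0
time: 49.43
eef_pos: [0.5857, -0.0874, 0.1115]
tcp_rot: [[-0.103, 0.995, -0.001], [0.995, 0.103, 0.001], [0.001, -0.001, -1.0]]
ft_force: [-4.3, 0.9, 6.1]
opening: 0.175
grip_force: 30.0
```

```bash
python3 -m handwheel '[0,0.01,-0.085,-0.005,0,0,0, 0,0.02,-0.21,-0.027,0,0,0, 0,0.03,-0.31,-0.058,0,0,0, 0,0.04,-0.41,-0.105,0,0,0, 0,0.05,-0.495,-0.16,0,0,0, 0,0.06,-0.58,-0.23,0,0,0, 0,0.07,-0.65,-0.305,0,0,0, 0,0.075,-0.715,-0.395,0,0,0]'
python3 -m handwheel '[0,0.005,-0.045,-0.075,0,0,0, 0,0.01,-0.08,-0.15,0,0,0, 0,0.01,-0.105,-0.23,0,0,0, 0,0.012,-0.12,-0.29,0,0,0, 0,0.012,-0.12,-0.29,0,0,0, 0,0.012,-0.12,-0.29,0,0,0]'
python3 -m handwheel '[0.6,0,0,0,0,0,0,0.6,0,0,0,0,0,0,0.6,0,0,0,0,0,0,0.6,0,0,0,0,0,0,0.6,0,0,0,0,0,0]'|tail -3
for i in 1 2; do python3 -m handwheel '[0.6,0,0,0.3,0,0,0,0.6,0,0,0.6,0,0,0,0.6,0,0,0.95,0,0,0,0.6,0,0,0.95,0,0,0,0.6,0,0,0.95,0,0,0]'|sed -n '2p';done
for i in 1 2; do python3 -m handwheel '[0.6,-0.4,-0.4,0,0,0,0,0.6,-0.6,-0.8,0,0,0,0,0.6,-0.6,-0.8,0,0,0,0,0.6,-0.6,-0.8,0,0,0,0]'|sed -n '2p';done
python3 - <<'E'
from h import *
t=get('top');s=get('scene')
a=t['img'][135:300,180:400,::-1];b=s['img'][215:375,240:425,::-1]
cv2.imwrite('pics/c14.png',np.hstack([cv2.copyMakeBorder(cv2.resize(a,(338,254)),0,146,0,0,0),cv2.resize(b,(462,400),interpolation=cv2.INTER_CUBIC)]))
E
```

```text
time: 50.1
eef_pos: [0.5941, -0.1628, 0.0732]
tcp_rot: [[-0.101, 0.995, 0.002], [0.995, 0.101, -0.004], [-0.004, 0.002, -1.0]]
ft_force: [-2.9, -5.5, 8.8]
opening: 0.177
grip_force: 30.0
time: 50.6
eef_pos: [0.5956, -0.1757, 0.0436]
tcp_rot: [[-0.1, 0.995, 0.003], [0.995, 0.1, -0.006], [-0.006, 0.002, -1.0]]
ft_force: [1.0, -8.0, 2.5]
opening: 0.174
grip_force: 30.0
ft_force: [0.1, 0.4, 0.2]
opening: 0.515
grip_force: 0.0
eef_pos: [0.5964, -0.1708, 0.1395]
eef_pos: [0.5958, -0.1706, 0.2331]
eef_pos: [0.5307, -0.2549, 0.2311]
eef_pos: [0.4715, -0.3338, 0.2314]
```

View pics/c14.png

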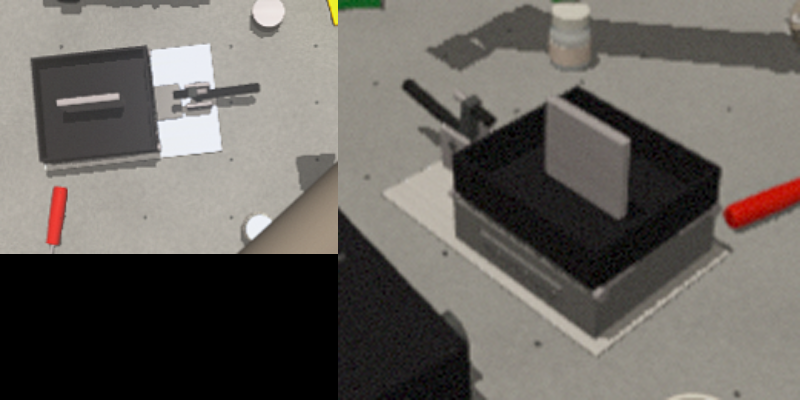

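The clamp is fully back (handle at left-panel (225,92)), the tray sits square on the tote, and the robot is clear of everything. Handing in.

```bash
python3 -m handwheel '[0.6,0,0,0,0,0,0,0.6,0,0,0,0,0,0,0.6,0,0,0,0,0,0,0.6,0,0,0,0,0,0]'|head -1; python3 -c "
from station import ticket
print(ticket.job_done())"
```

```text
time: 52.95
the job is handed in; nothing more can be done
None
```

I handed the job in at about 53 s: both rails that were there lie in the tote, both bails are in, the tray sits square on them and the clamp is fully back; the hand-in gave no verdict.

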